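# Unlatch the paint case, open it and put the fallen bottle back in its place

### The job

With the lid still shut, swing the orange latch lever on the front of the clear-lidded paint case well down out of the way, then open the lid until it stands up by itself. Then stand the fallen square orange paint bottle on its base on the table, cap up, and let go of it; take it again by its white cap and lower it, without dropping it, upright onto the orange pad in the case's empty compartment. Let go, leave the lid open, and do not knock over or push about anything else.

Things in the scene. Friction and masses are not known exactly. Their poses are not given: they have to be found in the camera images.
- case: Aluminium paint case fixed to the table, 170 mm (x, front to back) by 250 mm (y) by 104 mm high without lid; walls 5 mm, floor 8 mm. Origin: centre of its underside. Its -x axis points out of the front (latch side, nearest the robot), z up. Inside, the front half has three compartments in a row along y; two hold round jars, one only the orange pad. The back half holds fixed odds and ends under 25 mm high.
- latch (a joint): Latch lever angle in rad: 0 = upright and shut (its catch lies over the lid's front edge and blocks the lid), grows as its top swings outwards and down, away from the case, to 1.6 (level). Stiff: friction 0.3 N m, it stays where it is left. Its catch is clear of the lid from about 0.3 rad.
- latch_tip (a point): Middle of the top end of the orange lever, 95 mm from its hinge, 145 mm above the table when shut, 33 mm above the lid's top. The lever is a plate 36 mm wide (case's y), 5 mm thick. Its catch (16 mm wide, 7 mm high) sticks 13 mm inward just above the lid's top; above it are 25 mm of plain plate. When shut, axes as the case's: z along the lever to its tip, x inward.
- latch_hinge (a point): Middle of the lever's hinge line, 50 mm above the table, 5 mm in front of the case's front face; the hinge runs along the case's y.
- lid (a joint): Lid angle in rad: 0 = shut, grows as its front edge rises, 1.57 = vertical, stop at 1.9. The hinge is stiff (friction 0.4 N m): the lid stays at any angle where it is left.
- lid_handle (a point): Middle of the lid's black handle, a round bar 12 mm thick and 70 mm long (along the case's y) on two end posts, its axis 22 mm above the lid's top face and 120 mm in front of the hinge; this point is on that axis. The lid is a clear plate with aluminium edges, 170 by 250 mm, 8 mm thick, 0.3 kg, its top 112 mm above the table when shut. Axes turn with the lid.
- lid_hinge (a point): Middle of the lid's hinge line, along the underside of the lid's far edge, 104 mm above the table, along the case's y. The lid's front edge lies 170 mm from it.
- pad: Orange pad, 70 mm square, 2 mm thick, fixed on the case's floor in the empty compartment (which of the three differs each time; each 76 by 77 mm, centres 80 mm apart, 41 mm in front of the case's middle; the partitions' tops are 55 mm above the table). Origin: centre of its underside, 8 mm above the table. Axes along the case's.
- bottle: Orange square paint bottle with a paper band and a round white cap, about 0.12 kg, at first lying on a flat side. The square part is 40 by 40 mm and 66 mm long; origin at the middle of that part, 20 mm above the table while lying, 33 mm above what it stands on when upright. Its x axis points along the bottle to the cap (up when upright).
- bottle_cap (a point): Centre of the top of the bottle's cap, 53 mm from the bottle's origin. The cap is 26 mm across and 20 mm high.
- bottle_base (a point): Centre of the bottle's base, 33 mm from the bottle's origin.
- jar_white: White round jar with black cap, 40 mm across, 78 mm high, loose in one of the compartments. Origin: centre of its underside.
- jar_blue: Blue round jar with white cap, 40 mm across, 78 mm high, loose in one of the compartments. Origin: centre of its underside.
- glass_jar: Glass jar, 72 mm across, 100 mm high, standing on the table. Origin: centre of its underside.
- teal_cup: Teal cup, 80 mm across, 100 mm high, standing on the table. Origin: centre of its underside.
- glue_bottle: White bottle with orange cap, 70 mm across, 190 mm high, standing on the table. Origin: centre of its underside.
- brush: Flat paint brush 200 mm long lying on the table, 20 mm high. Origin: middle of its length, on the table; x points to the bristles.
- scraper: Scraper 280 mm long with a wooden handle, lying on the table, 20 mm high. Origin: middle of its length, on the table; x points to the blade.
- red_tub: Red-orange tub with white lid, 90 mm across, 100 mm high, standing on the table. Origin: centre of its underside.
Not all that is in view belongs to the job. Of the things that look like the bottle, take the one that is farthest to the robot's left at the start.

How it is judged:
By the outcome, as a careful person would: the job done as asked, in the order asked, and still so for the second after the job is handed in, with the robot touching nothing.
It also fails if it takes over 72 s, if anything falls off the work surface, if the arm or the gripper's body presses on something with over 40 N, if the wrist force passes 120 N, or if a joint passes its speed limit or range.

### The arm

A 6-joint arm with a two-finger parallel gripper is mounted at the origin on the work surface. World frame = base frame: x ahead of the robot, y to its left, z up, the work surface at z = 0. Lengths are in m, angles in degrees, forces in N, time in s.
With the tool pointing down it reaches from about 0.375 to 0.9 m from the base axis. Payload 3.1 kg.
Tool frame: the origin (TCP) lies at the very end of the fingers, on their centre line; the grasp point (between the pads) lies 19 mm behind it; z points along the fingers, y is the line along which they close (so a half turn about z gives the same grasp; the last joint's range is limited). The gripper opens to 87 mm and grips with 3 to 60 N. Pads are 19 mm wide; open, the fingers measure 117 mm over their backs; the gripper's body (75 mm by 190 mm) begins 51 mm behind the grasp point.
Start: joints at [60.075, 30.224, 82.088, -0, 67.689, -10.227], TCP at [0.211, 0.588, 0.223] pointing down, gripper open.
Joint ranges: [-176.69, 176.69], [-43.24, 126.21], [12.49, 139.97], [-82, 262], [0, 151.66], [-163.58, 163.58]. Speed limits (degrees/s): [159.86, 159.86, 180, 180, 180, 180].

### API

Orientations are given as a 3x3 rotation matrix whose columns are the frame's x, y, z axes.
In Python, from rig import * gives the robot as it stands.
- The arm moves only by the tool jog_arm, never from a script. Its arguments are lists of equal length, an entry for each row: "delta_pos": the shift along the world's x, y, z in cm, a list of three; "turn": the turn about the world's z in degrees; "grip": the closure, from 0 (fully open) to 1 (shut). In form: {"delta_pos": [[x, y, z], ...], "turn": [turn, ...], "grip": [grip, ...]}. A call has 1 to 12 rows; each row is the pose to reach, as a shift and turn from the pose commanded when the call began; what a row does not reach only later rows make up. A row lasts 1/8 s, in which the tool goes at most 62.5 mm and 10.7 degrees, less where a joint would pass 70% of its speed; a pose out of reach is approached as far as the arm can. A call with a gripper value outside its range is refused whole. The fingers move at their own pace and stop on an object; the grip force is fixed at half the most. Time passes only in rows, so rows that repeat a pose let the fingers close. It gives the time, the measured TCP pose, the force, the opening and the grip force at its end, in the units of the state.
- read_state(): the state, without advancing time (a new reading comes with each control period).
- capture(name): name is "side" or "top" or "wrist"; returns a dict with "color" (480x640x3 uint8, blue, green, red), "fovy" (degrees; the focal length in pixels is half the picture's height over the tangent of half this angle, whatever the lens; pixels are square), "cx", "cy" (the principal point, pixels), "k1" (the pictures are not rectified: a ray, as slopes to the right and down, at radius r is drawn at 1 + k1 r^2 times it, then the intrinsics apply), "camera_from_world" (4x4, takes a point from world to camera coordinates). Camera axes: x right, y up, looking along -z (the intrinsics and any distortion apply to the point x, -y, -z); pixel columns grow to the right and rows downward; lengths in m; the calibration is good to about 2 mm. A picture is of the moment at which its call begins. There is no depth.
- hand_in(): hands the job in; it is judged then, once.
The state is a dict: "time_s": time; "joint_positions": joint angles; "qvel": joint speeds; "tau": joint torques, N m; "position": TCP position; "tcp_rot": TCP orientation; "force": force on the tool from outside, world axes, zero at the start; "moment": the same for the moment, N m; "opening": opening from 0.0 (shut) to 1.0 (fully open); "grasp_force": force on a finger pad.
Only numpy, scipy, OpenCV 4.12 (cv2) and the standard library are available. Lean on these libraries where they do the work, as an engineer would, in place of code of your own. Each camera call takes 0.05 s, during which the arm holds its last target. There are 200 camera calls.

## Working session

There is one attempt and no reset: what is moved stays moved. The work goes in short steps, Python scripts to look and compute and a tool call to move; the robot and the scene stay as the last step left them, time stands still between calls to the robot, and variables do not carry over. Pictures are saved under pics/ and viewed, at most 10 in all, crops included, and the job is handed in when it is done.

Besides the shell and the picture viewer there is one more tool, called after "Call:" by a JSON object that holds its "op" and its "data". jog_arm: Moves the arm, as the interface text tells. Its arguments: {"type":"object","properties":{"delta_pos":{"type":"array"},"turn":{"type":"array"},"grip":{"type":"array"}},"required":["delta_pos","turn","grip"]}

```bash
ls; mkdir -p pics; cat > h.py <<'E'
from rig import *
import numpy as np, cv2
def snap(n,f=None):
    c=capture(n)
    if f: cv2.imwrite('pics/'+f,c['color'])
    return c
def K(c):
    f=240/np.tan(np.radians(c['fovy'])/2)
    return np.array([[f,0,c['cx']],[0,f,c['cy']],[0,0,1.]]),np.array([c['k1'],0,0,0,0.])
def ray(c,uv):
    k,d=K(c); p=cv2.undistortPoints(np.array([[uv]],float),k,d)[0,0]
    M=np.array(c['camera_from_world']); R=M[:3,:3]; 
    return -R.T@M[:3,3], R.T@np.array([p[0],-p[1],-1.])
def onz(c,uv,z):
    o,d=ray(c,uv); return o+d*(z-o[2])/d[2]
def tri(rays):
    A=0;b=0
    for o,d in rays:
        d=d/np.linalg.norm(d); P=np.eye(3)-np.outer(d,d); A=A+P; b=b+P@o
    return np.linalg.solve(A,b)
def proj(c,P):
    k,d=K(c); M=np.array(c['camera_from_world']); q=M[:3,:3]@np.array(P)+M[:3,3]
    return cv2.projectPoints(np.array([[q[0],-q[1],-q[2]]]),np.zeros(3),np.zeros(3),k,d)[0].ravel()
E
python3 - <<'E'
from h import *
for n in ['side','top','wrist']:
    c=snap(n,n+'0.png'); print(n,c['fovy'],c['cx'],c['cy'],c['k1']); M=np.array(c['camera_from_world']);print(-M[:3,:3].T@M[:3,3])
print(read_state())
E
```

```text
pics
side 54.93546314876316 315.5535006307438 249.19986524845618 -0.0958777972380933
[ 0.09032304 -1.16419266  0.77598911]
top 45.000193341506524 317.8162980011586 240.57056209207929 -0.11291964557917228
[ 0.25077338 -0.00182606  1.41190007]
wrist 62.36731081601545 308.8616177032866 245.16073527154586 -0.0779990804697349
[0.14932359 0.61129906 0.3844797 ]
{'time_s': 0.15, 'joint_positions': array([ 6.00759681e+01,  3.02691130e+01,  8.21383819e+01, -7.67152512e-04,
        6.76888072e+01, -1.02276158e+01]), 'qvel': array([-0.05977141, -0.0842012 , -0.17734682,  0.0366753 , -0.01152267,
       -0.01992688]), 'tau': array([ 5.00475035e-04, -4.40428233e+01, -1.76841903e+01,  6.33527571e-02,
        5.52406744e-02, -7.51770699e-05]), 'position': array([0.21034824, 0.58795561, 0.22177721]), 'tcp_rot': array([[-9.41493227e-01,  3.37030888e-01, -8.27728147e-04],
       [ 3.37031782e-01,  9.41492134e-01, -1.46289818e-03],
       [ 2.86257667e-04, -1.65627942e-03, -9.99998587e-01]]), 'force': array([0.16918364, 0.94765401, 0.04199745]), 'moment': array([0.03658319, 0.00357377, 0.01057551]), 'grasp_force': 0.0, 'opening': 0.9964828755961518}
```

View pics/top0.png

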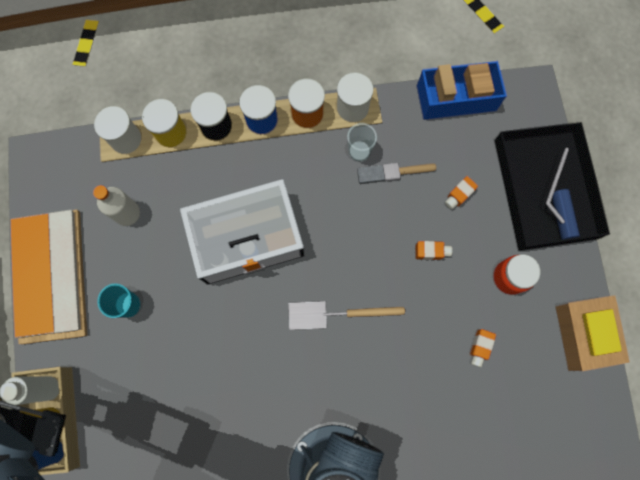

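View pics/side0.png

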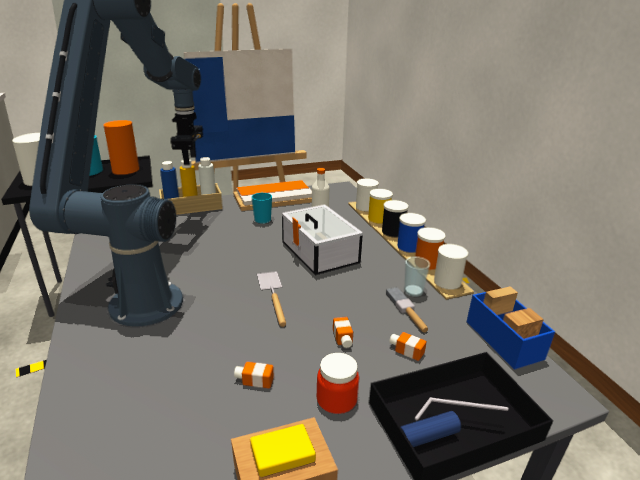

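Top view: case centred about (242,232), latch (252,265), handle (243,240); bottle candidates at (433,250), (461,192), (484,347). The target is the leftmost, (433,250), with its cap pointing right. The side view matches: latch (296,232), target about (343,331).

```bash
cat >> h.py <<'E'
def blobs(c,kind,roi,minA=15):
    x0,y0,x1,y1=roi; im=c['color'][y0:y1,x0:x1]; hsv=cv2.cvtColor(im,cv2.COLOR_BGR2HSV)
    lo,hi={'orange':((5,170,80),(16,255,255)),'black':((0,0,0),(180,255,45)),'white':((0,0,190),(180,50,255))}[kind]
    m=cv2.inRange(hsv,lo,hi); n,l,s,ce=cv2.connectedComponentsWithStats(m)
    out=[]
    for i in range(1,n):
        if s[i,4]>=minA:
            p=np.argwhere(l==i)[:,::-1].astype(np.float32)+[x0,y0]
            out.append((s[i,4],p.mean(0),cv2.minAreaRect(p.astype(np.float32)),p))
    return sorted(out,key=lambda t:-t[0])
E
python3 - <<'E'
from h import *
np.set_printoptions(precision=4,suppress=True)
t=capture('top'); s=capture('side')
T={}
for nm,k,rt,rs in [('latch','orange',(225,245,280,285),(285,210,305,250)),('handle','black',(222,225,265,252),(300,205,322,232)),
   ('botO','orange',(410,235,460,265),(325,310,360,350))]:
    for cc,r in ((t,rt),(s,rs)):
        for b in blobs(cc,k,r)[:3]: print(nm,b[0],b[1],b[2])
print('table pts cand', [onz(t,u,0.02)[:2] for u in [(433,250),(461,192),(484,347)]])
print('lid corners', [onz(t,u,0.112)[:2] for u in [(182,208),(285,184),(300,250),(200,275)]])
print('obst', [onz(t,u,0.1)[:2] for u in [(116,301),(103,193),(362,136),(523,270)]], [onz(t,u,0.01)[:2] for u in [(290,315),(405,312),(360,175),(436,168)]])
E
python3 - <<'E'
import cv2
a=cv2.imread('pics/top0.png')[170:295,160:320]; b=cv2.imread('pics/side0.png')[190:290,270:398]
import numpy as np
a=cv2.resize(a,(400*160//125*1,400),interpolation=cv2.INTER_CUBIC); b=cv2.resize(b,(288,225),interpolation=cv2.INTER_CUBIC)
o=np.zeros((400,a.shape[1]+288,3),np.uint8); o[:,:a.shape[1]]=a; o[:225,a.shape[1]:]=b
cv2.imwrite('pics/crop1.png',o); print(o.shape)
E
```

```text
latch 84 [251.4167 265.7381] ((250.9412078857422, 265.7647399902344), (6.790997505187988, 15.522278785705566), 75.96376037597656)
latch 137 [295.5547 231.1168] ((296.5, 231.0), (7.0, 26.0), 0.0)
handle 64 [244.8906 239.7656] ((243.65676879882812, 240.4898681640625), (3.390630006790161, 28.153654098510742), 72.25532531738281)
handle 51 [311.1176 219.6275] ((311.08074951171875, 220.3961639404297), (15.874749183654785, 5.613171100616455), 37.87498474121094)
botO 132 [438.8561 249.7879] ((439.0, 250.0), (16.0, 8.0), 90.0)
botO 128 [419.6016 249.9766] ((419.5, 250.0), (16.0, 7.0), 90.0)
botO 196 [343.0306 333.1684] ((344.0, 335.0), (18.0, 16.0), 90.0)
botO 56 [338.8036 319.9107] ((337.7618103027344, 320.65142822265625), (8.817996978759766, 19.04013442993164), 51.842769622802734)
table pts cand [array([ 0.4774, -0.3175]), array([ 0.6138, -0.415 ]), array([ 0.2271, -0.3981])]
lid corners [array([0.6427, 0.2653]), array([0.6662, 0.0192]), array([0.5052, 0.0054]), array([0.4795, 0.2387])]
obst [array([0.4481, 0.441 ]), array([0.7112, 0.4551]), array([ 0.7644, -0.1801]), array([ 0.388 , -0.5004])] [array([0.3702, 0.0512]), array([ 0.3382, -0.2251]), array([ 0.6959, -0.1706]), array([ 0.6879, -0.3664])]
(400, 800, 3)
```

View pics/crop1.png

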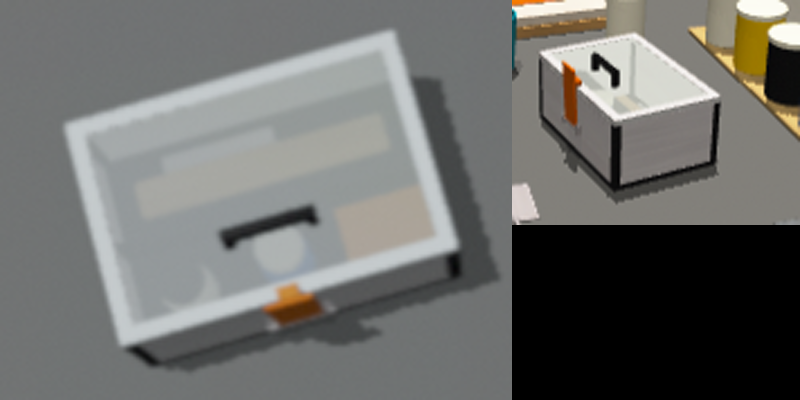

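The crop shows the lid corners at TL (66,125), TR (393,32), BR (460,247), BL (123,347) at 3.2x. The latch is shut, the pad is in the right-hand (-y) compartment, and the jars are in the middle and left ones.

```bash
python3 - <<'E'
from h import *
np.set_printoptions(precision=4,suppress=True)
t=capture('top'); s=capture('side')
C=[onz(t,(160+u/3.2,170+v/3.2),0.112) for u,v in [(66,125),(393,32),(460,247),(123,347)]]
C=np.array(C)[:,:2]; print(C, np.linalg.norm(C-np.roll(C,-1,0),axis=1))
# model corners in case frame: TL(+x,+y) TR(+x,-y) BR(-x,-y) BL(-x,+y)
m=np.array([[.085,.125],[.085,-.125],[-.085,-.125],[-.085,.125]])
H=(m-m.mean(0)).T@(C-C.mean(0)); U,S,V=np.linalg.svd(H); R=V.T@U.T; o=C.mean(0)
print('case o',o,'yaw',np.degrees(np.arctan2(R[1,0],R[0,0])))
g=lambda x,y:o+R@[x,y]
for n,x,y,z in [('hinge',-.09,0,.05),('tip',-.0875,0,.145),('handle',-.035,0,.134),('pad',-.041,-.08,.01),('BRfloor',-.085,-.125,0)]:
    P=[*g(x,y),z]; print(n,np.array(P),'top',proj(t,P),'side',proj(s,P))
print('latch tri',tri([ray(t,(251.4,265.7)),ray(s,(295.5,231.1))]))
print('handle tri',tri([ray(t,(243.7,239.5)),ray(s,(311.5,219.6))]))
b=[onz(t,u,0.04)[:2] for u in [(419.6,250),(438.9,249.8)]]; print('bot orange',b)
w=blobs(t,'white',(405,235,465,265)); print([(x[0],x[1],onz(t,x[1],.035)[:2]) for x in w[:3]])
E
```

```text
[[ 0.6406  0.2688]
 [ 0.6767  0.0231]
 [ 0.5105 -0.004 ]
 [ 0.4722  0.2431]] [0.2483 0.1684 0.25   0.1704]
case o [0.575  0.1327] yaw 8.709146035295923
hinge [0.486  0.1191 0.05  ] top [254.5863 269.3119] side [294.6571 244.7455]
tip [0.4885 0.1195 0.145 ] top [249.6547 261.5358] side [295.2371 218.5296]
handle [0.5404 0.1274 0.134 ] top [244.0788 240.4095] side [309.6993 218.5665]
pad [0.5466 0.0474 0.01  ] top [282.1973 243.8793] side [319.0163 262.8315]
BRfloor [ 0.5099 -0.0037  0.    ] top [304.8034 256.2272] side [313.5389 275.2471]
latch tri [0.4882 0.1207 0.099 ]
handle tri [0.5453 0.1282 0.1289]
bot orange [array([ 0.4788, -0.2806]), array([ 0.4726, -0.3273])]
[(np.int32(121), array([428.9174, 248.7686]), array([ 0.4794, -0.3047])), (np.int32(32), array([447.6562, 249.9062]), array([ 0.4702, -0.3498]))]
```

Call:
{"op": "jog_arm", "data": {"delta_pos": [[29.8, -46.5, 0], [29.8, -46.5, 0], [29.8, -46.5, 0], [29.8, -46.5, 0], [29.8, -46.5, 0], [29.8, -46.5, 0], [29.8, -46.5, 0], [29.8, -46.5, 0], [29.8, -46.5, 0], [29.8, -46.5, 0], [29.8, -46.5, -4], [29.8, -46.5, -4]], "turn": [28.4, 28.4, 28.4, 28.4, 28.4, 28.4, 28.4, 28.4, 28.4, 28.4, 28.4, 28.4], "grip": [1, 1, 1, 1, 1, 1, 1, 1, 1, 1, 1, 1]}}

```text
time_s: 1.85
position: [0.5055, 0.124, 0.1804]
tcp_rot: [[-0.988, -0.152, -0.008], [-0.152, 0.988, 0.0], [0.007, 0.001, -1.0]]
force: [-0.4, 0.0, 0.3]
opening: 0.003
grasp_force: 0.0
```

```bash
python3 - <<'E'
from h import *
c=snap('wrist','w1.png'); st=read_state(); print(st['position'],st['tcp_rot'][:,1],st['time_s'],st['opening'],st['force'])
for p in [(.5404,.1274,.134),(.4885,.1195,.145),(.5466,.0474,.01)]: print(proj(c,p))
E
```

```text
[0.50694831 0.12418951 0.18188563] [-1.52246666e-01  9.88342277e-01  7.04515028e-04] 1.9 0.0037456939047925747 [-0.11530476  0.16535764  0.57975683]
[304.27832848 326.54907021]
[303.5998361  241.83169636]
[214.40413798 258.94944555]
```

View pics/w1.png

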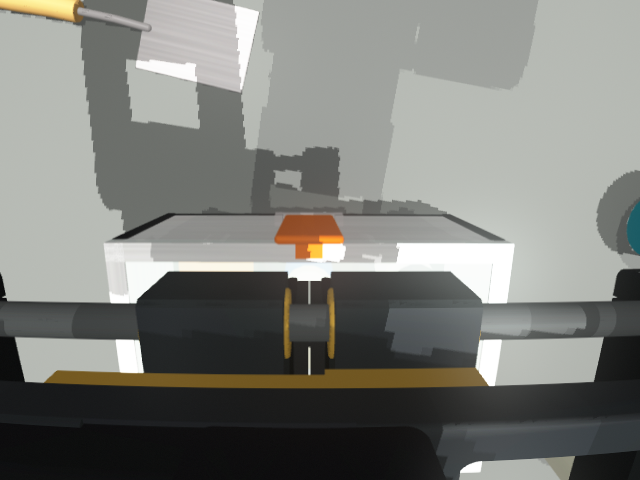

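The wrist view shows the shut latch tip at (309,235), centred on the tool, with the closed fingers just behind it. I'll lower behind the lever and pull it out and down.

Call:
{"op": "jog_arm", "data": {"delta_pos": [[0, 0, -3], [0, 0, -5.6], [0, 0, -5.6], [-1.5, -0.2, -5.6], [-3.3, -0.5, -5.8], [-4.4, -0.7, -6.1], [-5.4, -0.8, -6.5], [-6.4, -1.0, -7.2], [-7.3, -1.1, -8], [-8.7, -1.3, -10], [-9.6, -1.5, -11.6], [-9.6, -1.5, -11.6]], "turn": [0, 0, 0, 0, 0, 0, 0, 0, 0, 0, 0, 0], "grip": [1, 1, 1, 1, 1, 1, 1, 1, 1, 1, 1, 1]}}

```text
time_s: 3.4
position: [0.4077, 0.1083, 0.0651]
tcp_rot: [[-0.988, -0.151, -0.01], [-0.151, 0.988, -0.0], [0.01, 0.001, -1.0]]
force: [-0.3, 0.4, -0.8]
opening: 0.006
grasp_force: 0.0
```

```bash
python3 - <<'E'
from h import *
st=read_state(); print(st['position'],st['force'])
s=capture('side'); t=capture('top'); w=capture('wrist')
for cc,r in ((s,(275,205,310,270)),(t,(225,245,285,300))):
    for b in blobs(cc,'orange',r,5)[:2]: print(b[0],b[1],b[2])
o=np.zeros((480,800,3),np.uint8)
o[:,:]=cv2.resize(s['color'][200:290,240:390],(800,480),interpolation=cv2.INTER_CUBIC); cv2.imwrite('pics/s2.png',o)
E
```

```text
[0.40770757 0.10825395 0.0651074 ] [-0.33584539  0.43885017 -0.8130244 ]
128 [285.25      246.4140625] ((285.5945739746094, 246.0675506591797), (6.5759596824646, 22.522661209106445), 80.53767395019531)
```

View pics/s2.png

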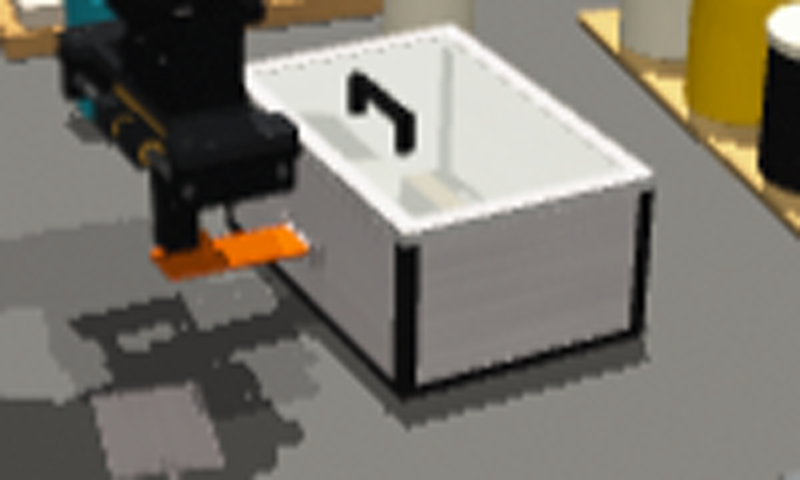

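The latch lever now lies level. Next is the handle: rise, turn the tool -90°, and move over it.

Call:
{"op": "jog_arm", "data": {"delta_pos": [[0, 0, 6], [0, 0, 12.5], [4, 0.5, 14], [13.4, 2, 14], [13.4, 2, 14], [13.4, 2, 14], [13.4, 2, 14], [13.4, 2, 14], [13.4, 2, 14], [13.4, 2, 14], [13.4, 2, 14], [13.4, 2, 14]], "turn": [0, 0, -10, -20, -30, -40, -50, -60, -70, -80, -90, -90], "grip": [1, 1, 0.5, 0.5, 0.5, 0.5, 0.5, 0.5, 0.5, 0.5, 0.5, 0.5]}}

```text
time_s: 5.05
position: [0.5463, 0.1285, 0.2069]
tcp_rot: [[-0.154, 0.988, -0.0], [0.988, 0.154, -0.0], [-0.0, -0.0, -1.0]]
force: [-0.4, -0.1, 0.1]
opening: 0.501
grasp_force: 0.0
```

```bash
python3 - <<'E'
from h import *
st=read_state(); print(st['position'],st['force'],st['joint_positions'][5],st['tcp_rot'][:,1])
w=snap('wrist'); t=capture('top'); s=capture('side')
b=blobs(s,'black',(300,205,325,232),5)[:3]; print([(x[0],x[1]) for x in b])
cv2.imwrite('pics/w2.png',w['color'])
print(proj(w,(.5404,.1274,.134)),proj(w,(.5453,.1282,.13)))
E
```

```text
[0.54631917 0.12846024 0.20688513] [-0.41104329 -0.0843523   0.12579576] -7.00014114076723 [ 9.88143472e-01  1.53532949e-01 -3.34428127e-04]
[(np.int32(51), array([311.11764706, 219.62745098]))]
[298.19884229 257.74507688] [306.28277718 255.92718496]
```

View pics/w2.png

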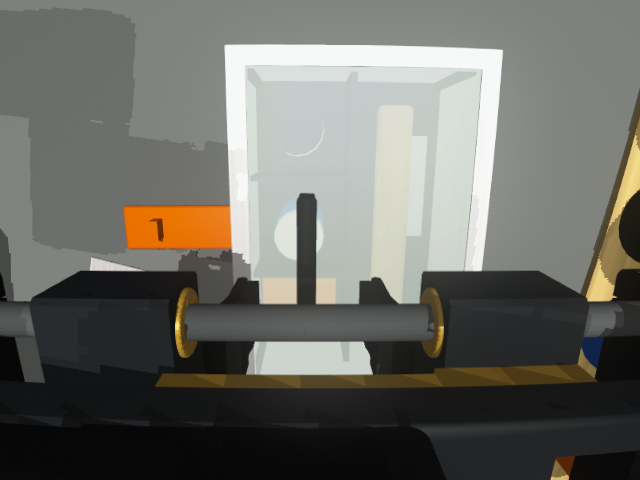

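The bar runs down column 307, between the fingers (centre 311), so I'll lower, grip and lift along the arc.

Call:
{"op": "jog_arm", "data": {"delta_pos": [[0, 0, -5], [0, 0, -8.1], [0, 0, -8.1], [0, 0, -8.1], [0, 0, -8.1], [0, 0, -8.1]], "turn": [0, 0, 0, 0, 0, 0], "grip": [0.5, 0.5, 0.5, 1, 1, 1]}}

```text
time_s: 5.95
position: [0.5474, 0.1285, 0.1268]
tcp_rot: [[-0.152, 0.988, 0.002], [0.988, 0.152, 0.0], [-0.0, 0.002, -1.0]]
force: [0.7, -0.4, -0.7]
opening: 0.248
grasp_force: 0.0
```

Call:
{"op": "jog_arm", "data": {"delta_pos": [[0, 0, 0], [0, 0, 0], [0, 0, 0], [0.3, 0, 1], [0.7, 0.1, 2], [1.2, 0.2, 3], [1.7, 0.3, 3.9], [2.4, 0.4, 4.8], [3.1, 0.5, 5.6], [3.9, 0.6, 6.4], [4.7, 0.7, 7.0], [4.7, 0.7, 7.0]], "turn": [0, 0, 0, 0, 0, 0, 0, 0, 0, 0, 0, 0], "grip": [1, 1, 1, 1, 1, 1, 1, 1, 1, 1, 1, 1]}}

```text
time_s: 7.45
position: [0.5882, 0.1347, 0.1971]
tcp_rot: [[-0.152, 0.988, -0.013], [0.988, 0.152, -0.002], [-0.0, -0.013, -1.0]]
force: [-14.6, -2.6, 11.2]
opening: 0.127
grasp_force: 30.0
```

Call:
{"op": "jog_arm", "data": {"delta_pos": [[0, 0, 0.3], [0, 0, 0.6], [0, 0, 3], [0, 0, 8], [-4, -0.6, 8.5], [-9.3, -1.4, 8.5], [-9.3, -1.4, 8.5], [-9.3, -1.4, 4], [-9.3, -1.4, -0.7], [-9.3, -1.4, -0.7]], "turn": [0, 0, 0, 0, 0, 0, 0, 0, 0, 0], "grip": [0.83, 0.78, 0.75, 0.75, 1, 1, 1, 1, 1, 1]}}

```text
time_s: 8.7
position: [0.501, 0.1214, 0.1869]
tcp_rot: [[-0.151, 0.989, -0.003], [0.989, 0.151, 0.0], [0.001, -0.003, -1.0]]
force: [-0.1, 1.1, 0.6]
opening: 0.003
grasp_force: 0.0
```

```bash
python3 - <<'E'
from h import *
s=capture('side'); st=read_state(); print(st['position'],st['force'],st['opening'])
cv2.imwrite('pics/s3.png',cv2.resize(s['color'][150:290,230:400],(680,560),interpolation=cv2.INTER_CUBIC))
E
```

```text
[0.502522   0.12148349 0.18873716] [ 0.48512836 -0.23331711  0.46047875] 0.005407736719950515
```

View pics/s3.png

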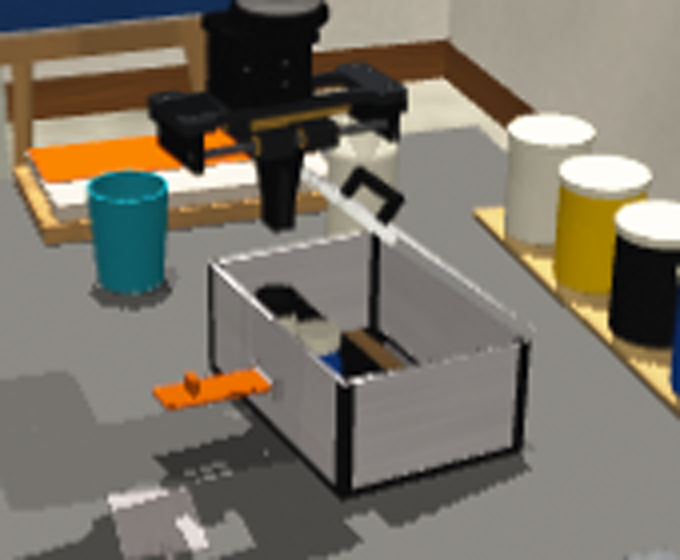

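The lid stands at about 35–40° with the fingers in front of its edge, so I'll push it on.

Call:
{"op": "jog_arm", "data": {"delta_pos": [[1.5, 0.2, -0.2], [2.5, 0.4, 0], [4.1, 0.6, 1.6], [5.7, 0.9, 2.9], [7.6, 1.2, 4.1], [9.6, 1.5, 5], [11.7, 1.8, 5.6], [13.8, 2.1, 5.9], [16, 2.4, 5.9], [18, 2.7, 5.8], [18.3, 2.8, 5.7], [18.3, 2.8, 5.7]], "turn": [0, 0, 0, 0, 0, 0, 0, 0, 0, 0, 0, 0], "grip": [1, 1, 1, 1, 1, 1, 1, 1, 1, 1, 1, 1]}}

```text
time_s: 10.25
position: [0.6843, 0.1497, 0.2463]
tcp_rot: [[-0.151, 0.988, 0.002], [0.988, 0.151, 0.0], [0.0, 0.002, -1.0]]
force: [-0.1, -0.5, -0.3]
opening: 0.006
grasp_force: 0.0
```

Call:
{"op": "jog_arm", "data": {"delta_pos": [[-5, -0.8, 2], [-10, -4, 3], [-14, -8, 3], [-21.6, -51.9, 0], [-21.6, -51.9, 0], [-21.6, -51.9, 0], [-21.6, -51.9, 0], [-21.6, -51.9, 0], [-21.6, -51.9, 0], [-21.6, -51.9, 0], [-21.6, -51.9, -2], [-21.6, -51.9, -2]], "turn": [0, 0, 0, -5, -10, -16, -16, -16, -16, -16, -16, -16], "grip": [1, 1, 1, 0.3, 0.3, 0.3, 0.3, 0.3, 0.3, 0.3, 0.3, 0.3]}}

```text
time_s: 11.75
position: [0.4664, -0.3696, 0.2245]
tcp_rot: [[0.129, 0.992, -0.002], [0.992, -0.129, 0.002], [0.002, -0.002, -1.0]]
force: [-0.9, -0.1, -1.5]
opening: 0.7
grasp_force: 0.0
```

```bash
python3 - <<'E'
from h import *
st=read_state(); print(st['position'],st['force'],st['joint_positions'][5],st['tcp_rot'][:,1])
w=capture('wrist'); s=capture('side'); t=capture('top')
for b in blobs(w,'orange',(150,100,500,400),60)[:4]: print('O',b[0],b[1],b[2],onz(w,b[1],.04))
for b in blobs(w,'white',(150,100,500,400),60)[:4]: print('W',b[0],b[1],b[2],onz(w,b[1],.033))
a=cv2.resize(w['color'],(400,300)); b=cv2.resize(s['color'][150:290,230:400],(364,300)); cv2.imwrite('pics/m4.png',np.hstack([a,b]))
E
```

```text
[ 0.46636565 -0.36961582  0.22451417] [-0.93951635 -0.12916653 -1.50907157] -41.74413761421968 [ 0.99161757 -0.12919436 -0.0018467 ]
O 1068 [267.90262172 353.92228464] ((260.8601989746094, 357.9317321777344), (66.04961395263672, 33.253013610839844), 1.2453641891479492) [ 0.40974027 -0.49189221  0.04      ]
O 311 [453.69453376 233.11575563] ((452.1454772949219, 232.7203369140625), (32.80815124511719, 47.90379333496094), 21.571308135986328) [ 0.59515465 -0.39494886  0.04      ]
O 196 [316.29591837 181.12244898] ((315.42724609375, 174.202880859375), (44.94294357299805, 27.42473793029785), 1.301952600479126) [ 0.47775747 -0.33282586  0.04      ]
O 72 [333.98611111 117.93055556] ((331.51348876953125, 116.64158630371094), (31.374792098999023, 13.877311706542969), 39.55966567993164) [ 0.49934915 -0.28213957  0.04      ]
W 1655 [314.70755287 146.86223565] ((315.51068115234375, 146.4480743408203), (37.674537658691406, 67.33782196044922), 79.79602813720703) [ 0.48023644 -0.30374356  0.033     ]
W 1024 [483.52441406 251.60839844] ((484.26348876953125, 248.7235565185547), (33.777156829833984, 55.424617767333984), 27.072078704833984) [ 0.62517323 -0.41828761  0.033     ]
W 581 [446.23924269 217.99655766] ((446.25006103515625, 218.25003051757812), (23.33452033996582, 28.284271240234375), 45.0) [ 0.59133509 -0.38172041  0.033     ]
W 573 [314.18499127 199.30191972] ((314.5, 199.5), (21.0, 27.0), 90.0) [ 0.47385029 -0.34921819  0.033     ]
```

View pics/m4.png

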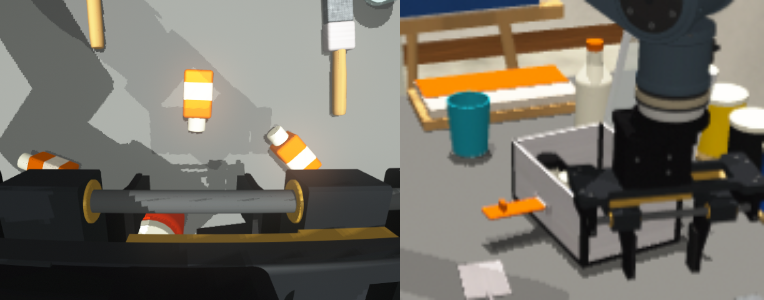

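Wrist view: target bottle upright in the image at (316,150), cap towards the bottom at (314,199), aligned with the tool. The latch stays down. I'll grip the body a little on its base side.

Call:
{"op": "jog_arm", "data": {"delta_pos": [[1.4, 7.6, -2], [1.4, 7.6, -8], [1.4, 7.6, -14], [1.4, 7.6, -18], [1.4, 7.6, -21.8], [1.4, 7.6, -21.8], [1.4, 7.6, -21.8], [1.4, 7.6, -21.8], [1.4, 7.6, -21.8], [1.4, 7.6, -21.8], [1.4, 7.6, -21.8]], "turn": [0, 0, 0, 0, 0, 0, 0, 0, 0, 0, 0], "grip": [0.3, 0.3, 0.3, 0.3, 0.3, 0.3, 0.3, 1, 1, 1, 1]}}

```text
time_s: 13.28
position: [0.4821, -0.294, 0.0086]
tcp_rot: [[0.127, 0.992, 0.001], [0.992, -0.127, -0.001], [-0.001, 0.001, -1.0]]
force: [-0.8, 0.7, 5.9]
opening: 0.459
grasp_force: 29.8
```

Call:
{"op": "jog_arm", "data": {"delta_pos": [[0, 0, 6], [0, 0, 13], [-2, 4, 13], [-4, 8, 13], [-7.4, 12, 13], [-7.4, 16, 13], [-7.4, 20, 13], [-7.4, 24, 13], [-7.4, 28, 13], [-7.4, 32, 13], [-7.4, 32, 13], [-7.4, 32, 13]], "turn": [0, 10.6, 21.2, 31.8, 42.4, 53, 63.6, 74.2, 84.8, 95.4, 106, 106], "grip": [1, 1, 1, 1, 1, 1, 1, 1, 1, 1, 1, 1]}}

```text
time_s: 14.78
position: [0.4074, 0.0269, 0.1375]
tcp_rot: [[-0.989, -0.15, -0.0], [-0.15, 0.989, -0.0], [0.0, 0.0, -1.0]]
force: [0.0, -0.9, -0.5]
opening: 0.462
grasp_force: 29.8
```

```bash
python3 - <<'E'
from h import *
st=read_state(); print(st['position'],st['force'],st['joint_positions'][5],st['tcp_rot'][:,1],st['opening'],st['grasp_force'])
w=capture('wrist'); s=capture('side'); t=capture('top')
a=cv2.resize(t['color'][160:330,170:350],(400,378)); b=cv2.resize(s['color'][130:300,220:400],(400,378)); cv2.imwrite('pics/m5.png',np.hstack([a,b]))
E
```

```text
[0.40738369 0.02688901 0.13751681] [ 0.04483696 -0.89487223 -0.48355379] -110.63865549183191 [-1.50316232e-01  9.88637967e-01  3.40189135e-05] 0.46153679335429637 29.795873039402068
```

View pics/m5.png

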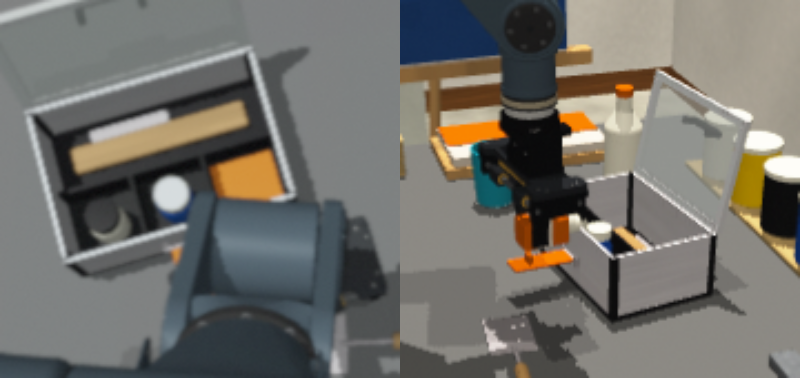

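The lid stands open past vertical, the pad is in the right compartment, and the bottle is held level with its cap towards the case. I'll press the cap up over the fixed front rim to swing the bottle upright in the grip.

Call:
{"op": "jog_arm", "data": {"delta_pos": [[2.5, 0.4, -1], [4.8, 0.7, -2.5], [4.8, 0.7, -3.2], [4.8, 0.7, -4.1], [4.8, 0.7, -5.0], [5.0, 0.8, -5.9], [5.2, 0.8, -6.8], [5.7, 0.9, -7.6], [6.2, 1.0, -8.4], [6.2, 1.0, -8.4]], "turn": [0, 0, 0, 0, 0, 0, 0, 0, 0, 0], "grip": [1, 1, 1, 1, 1, 1, 1, 1, 1, 1]}}

```text
time_s: 16.18
position: [0.4633, 0.0369, 0.0525]
tcp_rot: [[-0.989, -0.151, -0.012], [-0.151, 0.989, 0.002], [0.012, 0.003, -1.0]]
force: [-6.2, -2.1, -2.0]
opening: 0.458
grasp_force: 30.0
```

```bash
python3 - <<'E'
from h import *
st=read_state(); print(st['position'],st['force'],st['opening'],st['grasp_force'])
s=capture('side')
cv2.imwrite('pics/m6.png',cv2.resize(s['color'][190:290,250:380],(780,600),interpolation=cv2.INTER_CUBIC))
E
```

```text
[0.46328844 0.03690979 0.05246074] [-6.18719799 -2.05686119 -2.0488079 ] 0.45772665637629517 29.998450563289225
```

View pics/m6.png

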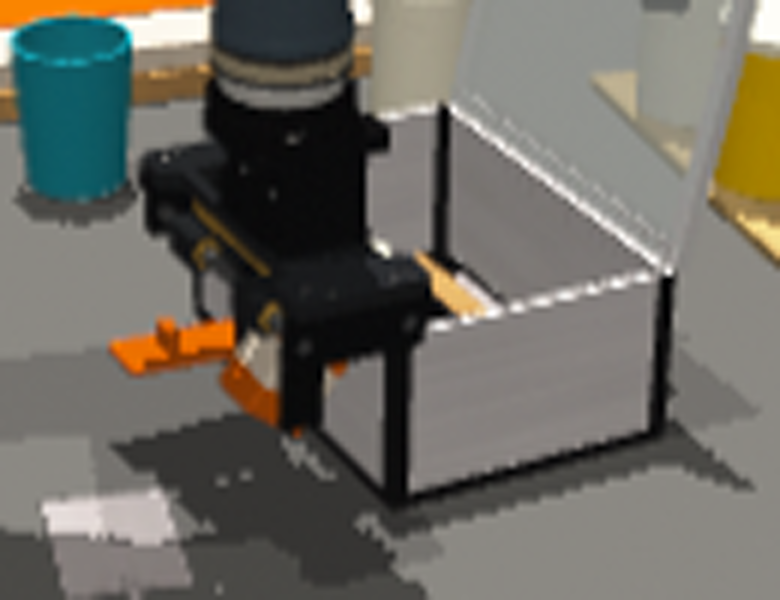

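The bottle has tilted to about 55–60° against the rim. I'll push it horizontally, flat against the front wall.

Call:
{"op": "jog_arm", "data": {"delta_pos": [[0.5, 0.1, 0], [1.0, 0.2, 0], [1.5, 0.2, 0], [2.0, 0.3, 0], [2.2, 0.3, 0], [2.2, 0.3, 0]], "turn": [0, 0, 0, 0, 0, 0], "grip": [1, 1, 1, 1, 1, 1]}}

```text
time_s: 16.98
position: [0.4705, 0.039, 0.0499]
tcp_rot: [[-0.987, -0.153, -0.044], [-0.153, 0.988, 0.001], [0.043, 0.008, -0.999]]
force: [-25.1, -17.1, -1.7]
opening: 0.458
grasp_force: 30.0
```

Call:
{"op": "jog_arm", "data": {"delta_pos": [[-2.5, -0.4, 0], [-3.5, -0.5, 1], [-3.5, -0.5, 2.1], [-3.5, -0.5, 2.1], [-2.6, -0.4, 2.1], [-1.7, -0.3, 2.0], [-1.3, -0.2, 1.7], [-0.9, -0.1, 1.4], [-0.6, -0.1, 1.1], [-0.3, 0, 0.9], [-0.3, 0, 0.9]], "turn": [0, 0, 0, 0, 0, 0, 0, 0, 0, 0, 0], "grip": [1, 1, 1, 1, 1, 1, 1, 1, 1, 1, 1]}}

```text
time_s: 18.35
position: [0.4833, 0.0388, 0.0623]
tcp_rot: [[-0.988, -0.153, -0.012], [-0.153, 0.988, -0.001], [0.012, 0.001, -1.0]]
force: [-10.4, -7.3, 10.2]
opening: 0.454
grasp_force: 30.0
```

Call:
{"op": "jog_arm", "data": {"delta_pos": [[0.3, 0.1, -0.1], [0.5, 0.1, -0.2], [0.7, 0.1, -0.3], [0.7, 0.1, -0.3]], "turn": [0, 0, 0, 0], "grip": [1, 1, 1, 1]}}

```text
time_s: 18.85
position: [0.4873, 0.0399, 0.0587]
tcp_rot: [[-0.988, -0.153, -0.018], [-0.153, 0.988, -0.0], [0.018, 0.002, -1.0]]
force: [-14.2, -9.2, 10.7]
opening: 0.458
grasp_force: 30.0
```

```bash
python3 - <<'E'
from h import *
np.set_printoptions(precision=4,suppress=True)
st=read_state(); print(st['position'],st['force'],st['tcp_rot'][2])
s=capture('side')
for b in blobs(s,'orange',(270,225,320,275),8): print(b[0],b[1],b[2])
t=capture('top')
for b in blobs(t,'orange',(230,225,330,300),8): print('t',b[0],b[1],b[2])
E
```

```text
[0.4873 0.0399 0.0587] [-14.2237  -9.2381  10.6956] [ 0.0177  0.0023 -0.9998]
205 [285.6488 248.7561] ((287.0030517578125, 247.8207244873047), (33.45012283325195, 13.652318000793457), 13.495734214782715)
36 [298.9167 242.2222] ((298.7000427246094, 242.10000610351562), (10.28591251373291, 4.0249223709106445), 26.56505012512207)
```

Call:
{"op": "jog_arm", "data": {"delta_pos": [[0.4, 0.1, -0.2], [0.8, 0.1, -0.4], [1.0, 0.1, -0.5], [1.0, 0.1, -0.5]], "turn": [0, 0, 0, 0], "grip": [1, 1, 1, 1]}}

```text
time_s: 19.45
position: [0.4946, 0.0416, 0.0533]
tcp_rot: [[-0.988, -0.153, -0.024], [-0.153, 0.988, 0.001], [0.023, 0.004, -1.0]]
force: [-17.6, -7.8, 10.8]
opening: 0.462
grasp_force: 30.5
```

Call:
{"op": "jog_arm", "data": {"delta_pos": [[-3, -0.5, 0], [-5, -0.8, 2], [-5, -0.8, 7], [-4, -7, 7], [-3, -13, 7], [-2.5, -19, 7], [-2.5, -19, 7], [-2.5, -19, 7]], "turn": [0, 0, 0, 0, 0, 0, 0, 0], "grip": [1, 1, 1, 1, 1, 1, 1, 1]}}

```text
time_s: 20.45
position: [0.4799, -0.1481, 0.1239]
tcp_rot: [[-0.989, -0.15, -0.002], [-0.15, 0.989, 0.002], [0.002, 0.002, -1.0]]
force: [-0.5, 0.6, -1.0]
opening: 0.46
grasp_force: 30.0
```

```bash
python3 - <<'E'
from h import *
np.set_printoptions(precision=4,suppress=True,linewidth=150)
st=read_state(); P=st['position']; print(P,st['force'],st['opening'])
s=capture('side'); pt=proj(s,P); print('tcp px',pt)
x,y=map(int,pt)
im=s['color'][y-45:y+35,x-30:x+30]; h=cv2.cvtColor(im,cv2.COLOR_BGR2HSV)
o=cv2.inRange(h,(4,150,60),(18,255,255)); w=cv2.inRange(h,(0,0,130),(180,60,255)); k=cv2.inRange(h,(0,0,0),(180,255,50))
for r in range(5,75): print(y-45+r,''.join('O' if o[r,c] else 'W' if w[r,c] else '#' if k[r,c] else '.' for c in range(60)))
E
```

```text
[ 0.4799 -0.1481  0.1239] [-0.4921  0.5529 -1.0152] 0.45957453902400136
tcp px [321.3272 265.4914]
225 .WWW.#############.###############################......WWWW
226 ..WWW#############################################.......WWW
227 ...WW.#########.##################################.........W
228 ....W.#########..################################...........
229 .....##########...###############################...........
230 .....###########...##############################...........
231 .....############...#############################...........
232 ......############...#############################..........
233 .......#..#########....###########################..........
234 ...........#######O.#..O##########################..........
235 ...........#####....###..#########################..........
236 ...........#####.....###..#########################........W
237 ............####.....####..#########################.......W
238 W............##....#######..#######################.........
239 .WWW..........##..#...####W..#####################..........
240 .WW.............#..W..
[... 2848 characters left out ...]
.WWWWWWWWWWWWWW........WWWWWWWWWWWWWWWWWWWWWWWWWWW
285 ................WWWWW..............WWWWWWWWWWWWWWWWWWWWWWWWW
286 ...................................WWWWWWWWWWWWWWWWWWWWWWWWW
287 ...................................WWWWWWWWWWWWWWWWWWWWWWWWW
288 ...........................................WWWWWWWWWWWWWWWWW
289 .................................................WWWWWWWWWWW
290 .........................WW..W.........................WWWWW
291 .........................WWWWWW..........................WWW
292 .........................WW..............................WWW
293 ........................................................WWWW
294 .......................................................WWWWW
```

```bash
python3 - <<'E'
from h import *
np.set_printoptions(precision=1,suppress=True)
s=capture('side'); R=np.array([[.9885,-.1514],[.1514,.9885]]); T=np.array([.4799,-.1481])
for dx in (-.03,-.02,-.01,0):
  for dz in (-.006,0,.006,.012):
    q=lambda x,y,z:proj(s,[*(T+R@[x+dx,y]),.1239+dz+z])-[291,0]
    print(dx,dz,'botL',q(-.02,-.02,0),'botR',q(.02,-.02,0),'topL',q(-.02,-.02,.066),'backL bot',q(-.02,.02,0),'cap',q(0,0,.086))
E
```

```text
-0.03 -0.006 botL [ 17.5 275.2] botR [ 30.6 271.6] topL [ 17.8 253.7] backL bot [ 10.8 268.2] cap [ 21.1 242.1]
-0.03 0 botL [ 17.5 273.2] botR [ 30.7 269.7] topL [ 17.8 251.7] backL bot [ 10.8 266.3] cap [ 21.1 240. ]
-0.03 0.006 botL [ 17.6 271.3] botR [ 30.7 267.8] topL [ 17.8 249.6] backL bot [ 10.8 264.4] cap [ 21.1 238. ]
-0.03 0.012 botL [ 17.6 269.4] botR [ 30.8 265.9] topL [ 17.8 247.6] backL bot [ 10.8 262.5] cap [ 21.2 236. ]
-0.02 -0.006 botL [ 20.8 274.3] botR [ 33.8 270.8] topL [ 21.2 252.8] backL bot [ 14.  267.4] cap [ 24.4 241.3]
-0.02 0 botL [ 20.8 272.4] botR [ 33.9 268.9] topL [ 21.2 250.8] backL bot [ 14.  265.5] cap [ 24.5 239.3]
-0.02 0.006 botL [ 20.9 270.5] botR [ 33.9 267. ] topL [ 21.2 248.8] backL bot [ 14.  263.6] cap [ 24.5 237.2]
-0.02 0.012 botL [ 20.9 268.5] botR [ 34.  265.1] topL [ 21.3 246.8] backL bot [ 14.1 261.7] cap [ 24.5 235.2]
-0.01 -0.006 botL [ 24.1 273.4] botR [ 37.  269.9] topL [ 24.5 252. ] backL bot [ 17.2 266.5] cap [ 27.7 240.5]
-0.01 0 botL [ 24.1 271.5] botR [ 37.1 268. ] topL [ 24.6 250. ] backL bot [ 17.3 264.6] cap [ 27.8 238.5]
-0.01 0.006 botL [ 24.2 269.6] botR [ 37.2 266.1] topL [ 24.6 248. ] backL bot [ 17.3 262.8] cap [ 27.8 236.5]
-0.01 0.012 botL [ 24.2 267.7] botR [ 37.2 264.2] topL [ 24.6 246. ] backL bot [ 17.3 260.9] cap [ 27.9 234.4]
0 -0.006 botL [ 27.4 272.5] botR [ 40.2 269. ] topL [ 27.9 251.2] backL bot [ 20.5 265.7] cap [ 31.  239.7]
0 0 botL [ 27.4 270.6] botR [ 40.3 267.2] topL [ 27.9 249.2] backL bot [ 20.5 263.8] cap [ 31.1 237.7]
0 0.006 botL [ 27.5 268.7] botR [ 40.3 265.3] topL [ 28.  247.2] backL bot [ 20.5 261.9] cap [ 31.1 235.7]
0 0.012 botL [ 27.5 266.8] botR [ 40.4 263.4] topL [ 28.  245.2] backL bot [ 20.5 260.1] cap [ 31.2 233.7]
```

The bottle is upright in the grip, leaning about 7°, with its base roughly level with the fingertips. I'll lower it to the table and let the table flatten it.

Call:
{"op": "jog_arm", "data": {"delta_pos": [[0, 0, -5], [0, 0, -9], [0, 0, -11], [0, 0, -11.5], [0, 0, -11.7], [0, 0, -11.7]], "turn": [0, 0, 0, 0, 0, 0], "grip": [1, 1, 1, 1, 1, 1]}}

```text
time_s: 21.3
position: [0.4812, -0.1485, 0.0084]
tcp_rot: [[-0.988, -0.152, 0.001], [-0.152, 0.988, -0.001], [-0.001, -0.001, -1.0]]
force: [-1.2, 0.3, -1.5]
opening: 0.457
grasp_force: 30.0
```

```bash
cat > asc.py <<'E'
from h import *
import sys
np.set_printoptions(precision=4,suppress=True)
st=read_state(); P=st['position']; print(P,st['force'],st['opening'],st['time_s'])
n,u,v,hw,hh=sys.argv[1],*map(int,sys.argv[2:6])
s=capture(n); h=cv2.cvtColor(s['color'],cv2.COLOR_BGR2HSV)
o=cv2.inRange(h,(4,150,60),(18,255,255)); w=cv2.inRange(h,(0,0,175),(180,60,255)); k=cv2.inRange(h,(0,0,0),(180,255,50))
for r in range(v-hh,v+hh): print(r,''.join('O' if o[r,c] else 'W' if w[r,c] else '#' if k[r,c] else '.' for c in range(u-hw,u+hw)))
E
python3 -c "
from h import *
print(proj(capture('side'),read_state()['position']))"
```

```text
[320.87437438 299.99825678]
```

Call:
{"op": "jog_arm", "data": {"delta_pos": [[0, 0, -0.2], [0, 0, -0.4], [0, 0, -0.5], [0, 0, -0.5]], "turn": [0, 0, 0, 0], "grip": [1, 1, 1, 1]}}

```text
time_s: 21.85
position: [0.481, -0.1488, 0.0044]
tcp_rot: [[-0.989, -0.151, 0.002], [-0.151, 0.989, -0.001], [-0.001, -0.001, -1.0]]
force: [-1.9, 1.3, 14.5]
opening: 0.456
grasp_force: 30.0
```

```bash
python3 asc.py side 321 298 28 26
```

```text
[ 0.481  -0.1488  0.0044] [-1.9365  1.3421 14.4997] 0.45643794718138414 21.85
272 .........#########O.###########################.........
273 .........######...##.#########################..........
274 .........#####....###.########################..........
275 ..........####..#.####.########################.........
276 ...........##...#######.########################........
277 ............##..#######..#######################........
278 ..................#####...####################..........
279 ...................####.....#################...........
280 ....................###.....#################...........
281 .....................########################.....###...
282 ..................OOO.######################......#.#.##
283 ..................OOOO######################......#..###
284 ..................OOOO######################..##########
285 .................OOOOO##################################
286 .................OOOOO######..##########################
287 .................OOOOO#####...##########################
288 .................OOOOOO####.O..###########
[... 1449 characters left out ...]
.............................
313 ........................................................
314 ........................................................
315 ........................................................
316 ........................................................
317 ........................................................
318 ........................................................
319 ........................................................
320 ........................................................
321 ........................................................
322 ........................................................
323 ........................................................
```

Call:
{"op": "jog_arm", "data": {"delta_pos": [[0, 0, -0.1], [0, 0, -0.2], [0, 0, -0.2], [0, 0, -0.1], [0, 0, 0], [0, 0, 0], [0, 0, 0]], "turn": [0, 0, 0, 0, 0, 0, 0], "grip": [1, 1, 1, 0.5, 0.4, 0.3, 0.3]}}

```text
time_s: 22.78
position: [0.4804, -0.1485, 0.0021]
tcp_rot: [[-0.988, -0.151, -0.001], [-0.151, 0.988, 0.0], [0.001, 0.0, -1.0]]
force: [0.1, -0.0, -0.6]
opening: 0.68
grasp_force: 0.0
```

```bash
python3 asc.py side 321 293 28 17
```

```text
[ 0.4804 -0.1485  0.0021] [ 0.0825 -0.007  -0.6287] 0.6795879115820931 22.775
276 ...........#...######...#######################.........
277 ................#####....#######################........
278 .................####.....#####################.........
279 ..................###......####################......#..
280 ..................###.......##################..........
281 ..................#.##.......################.......#...
282 ..................OO.##......################...........
283 ................OOOOO.##...#################.........###
284 ................OOOOO..#####################.....##.####
285 ................OOOOO..#####################.###########
286 ................OOOOOO.#################################
287 ................OOOOOOO#################################
288 ................OOOOOOO#################################
289 ...............OOOOOOOO#######..########################
290 ...............OOOOOOOOO#####O.#########################
291 ................OOOOOOOOO###...#########################
292 .................OOOOOOOOO##...###########
[... 351 characters left out ...]
....##########...............
299 ...............O...............########.................
300 ...............OO..............########.................
301 ...............OOO.............########.................
302 ...............OOOO..........O.########.................
303 ................OOOO.....OOOOOO########.................
304 .................OOOOOOOOOOOOOO########.................
305 ..................OOOOOOOOOOOOO########.................
306 ...................OOOOOOOOOOO#########.................
307 ...................OOOOOOOO...#########.................
308 ....................OOO.......#########.................
309 ..............................######....................
```

Call:
{"op": "jog_arm", "data": {"delta_pos": [[0, 0, 3], [0, 0, 8], [0, 0, 14], [0, 0, 20], [5, 0.7, 22], [5, 0.7, 22], [5, 0.7, 22]], "turn": [0, 0, 0, 0, 0, 0, 0], "grip": [0.3, 0.3, 0.3, 0.3, 0.3, 0.3, 0.3]}}

```text
time_s: 23.7
position: [0.5294, -0.1409, 0.2215]
tcp_rot: [[-0.988, -0.152, -0.003], [-0.152, 0.988, 0.001], [0.003, 0.002, -1.0]]
force: [0.7, 0.3, -0.2]
opening: 0.699
grasp_force: 0.0
```

```bash
python3 - <<'E'
from h import *
np.set_printoptions(precision=4,suppress=True)
st=read_state(); print(st['position'],st['time_s'])
w=capture('wrist'); t=capture('top'); s=capture('side')
print('pred',proj(w,(.47,-.15,.086)),proj(s,(.47,-.15,.086)))
for b in blobs(w,'white',(150,50,480,300),60)[:3]: print('W',b[0],b[1],b[2],onz(w,b[1],.086))
for b in blobs(w,'orange',(150,50,480,300),60)[:3]: print('O',b[0],b[1],b[2],onz(w,b[1],.066))
u,v=map(int,proj(s,(.47,-.15,.04)))
h=cv2.cvtColor(s['color'],cv2.COLOR_BGR2HSV)
o=cv2.inRange(h,(4,150,60),(18,255,255)); wm=cv2.inRange(h,(0,0,175),(180,60,255))
for r in range(v-26,v+20): print(r,''.join('O' if o[r,c] else 'W' if wm[r,c] else '.' for c in range(u-20,u+20)))
h=cv2.cvtColor(w['color'],cv2.COLOR_BGR2HSV)
o=cv2.inRange(h,(4,150,60),(18,255,255)); wm=cv2.inRange(h,(0,0,175),(180,60,255)); k=cv2.inRange(h,(0,0,0),(180,255,50))
for r in range(100,320,6): print(r,''.join('O' if o[r,c] else 'W' if wm[r,c] else '#' if k[r,c] else '.' for c in range(200,440,3)))
E
```

```text
[ 0.5294 -0.1409  0.2215] 23.7
pred [307.4091 153.9621] [317.8887 278.0845]
W 1618 [463.1527  74.1434] ((455.5, 76.5), (46.99999237060547, 52.99999237060547), 0.0) [ 0.3965 -0.0478  0.086 ]
W 922 [307.9707 146.2755] ((308.0, 146.5), (33.0, 34.0), 90.0) [ 0.4645 -0.1504  0.086 ]
W 192 [322.9688 115.974 ] ((321.8454895019531, 114.50279998779297), (33.05434799194336, 11.5427885055542), 12.994616508483887) [ 0.4416 -0.1429  0.086 ]
O 837 [305.2545 154.503 ] ((307.9999694824219, 146.0), (49.99999237060547, 49.99999237060547), -0.0) [ 0.471  -0.1516  0.066 ]
265 ........................................
266 ........................................
267 ........................................
268 ........................................
269 ........................................
270 ........................................
271 ........................................
272 ........................................
273 ........................................
274 ........................................
275 ........................................
276 ........................................
2
[... 3973 characters left out ...]
.......WWWWWWW......
274 WWWWW..............................................................WWWWWWW......
280 WWWWW.###.....WWWWWW...................................WWWWW....####WWWWWW......
286 WWWW.########.WWWWWWWWWWWWWW..........................WWWWWW.########.WWWW......
292 WWW##########.WWWWWWWWWWWWWWWWW......................WWWWWWW##########.WW.......
298 W.###########.WWWWWWWWWWWWWWWWWWW..................WWWWWWWWW############........
304 ................................................................................
310 ................................................................................
316 ................................................................................
```

The bottle stands upright and free on the table, with its cap at about (0.466, -0.150). I'll take it by the cap.

Call:
{"op": "jog_arm", "data": {"delta_pos": [[-6.3, -0.9, 0], [-6.3, -0.9, -4], [-6.3, -0.9, -9], [-6.3, -0.9, -13], [-6.3, -0.9, -15.2], [-6.3, -0.9, -15.2], [-6.3, -0.9, -15.2], [-6.3, -0.9, -15.2], [-6.3, -0.9, -15.2], [-6.3, -0.9, -15.2], [-6.3, -0.9, -15.2], [-6.3, -0.9, -15.2]], "turn": [0, 0, 0, 0, 0, 0, 0, 0, 0, 0, 0, 0], "grip": [0.3, 0.3, 0.3, 0.3, 0.3, 0.3, 1, 1, 1, 1, 1, 1]}}

```text
time_s: 25.35
position: [0.4679, -0.1508, 0.0709]
tcp_rot: [[-0.988, -0.151, 0.001], [-0.151, 0.988, -0.0], [-0.001, -0.001, -1.0]]
force: [0.5, -1.0, 4.0]
opening: 0.289
grasp_force: 30.0
```

```bash
python3 - <<'E'
from h import *
np.set_printoptions(precision=4,suppress=True)
t=capture('top'); R=np.array([[.9885,-.1514],[.1514,.9885]])
for b in blobs(t,'orange',(255,215,310,262),60)[:2]:
    q=np.array([onz(t,p,.010)[:2] for p in b[3]]); c=(q-[.575,.1327])@R
    print(b[0],b[1],b[2]); print('case x range',np.percentile(c[:,0],[1,50,99]),'y',np.percentile(c[:,1],[1,50,99]))
    r=cv2.minAreaRect((q*1000).astype(np.float32)); print(r)
h=cv2.cvtColor(t['color'],cv2.COLOR_BGR2HSV); o=cv2.inRange(h,(4,120,50),(20,255,255)); w=cv2.inRange(h,(0,0,160),(180,60,255))
for r_ in range(218,262): print(r_,''.join('O' if o[r_,c] else 'W' if w[r_,c] else '.' for c in range(245,315)))
E
```

```text
218 ......................................................................
219 ......................................................................
220 ......................................................................
221 ......................................................................
222 ......................................................................
223 ......................................................................
224 ......................................................................
225 ......................................................................
226 ......................................................................
227 ......................................................................
228 ......................................................................
229 ......................................................................
230 ......................................................................
231 ......................................................................
232 ..............................................
[... 1499 characters left out ...]
.........................
253 ......................................................................
254 ......................................................................
255 ......................................................................
256 ......................................................................
257 ......................................................................
258 ......................................................................
259 ......................................................................
260 ......................................................................
261 ......................................................................
```

Call:
{"op": "jog_arm", "data": {"delta_pos": [[0, 0, 2], [0, 0, 6], [0, 0, 11], [0, 0, 16], [2, 3, 19], [6, 8, 19], [10, 14, 19], [14.2, 20.7, 19], [14.2, 20.7, 19], [14.2, 20.7, 19], [14.2, 20.7, 19]], "turn": [0, 0, 0, 0, 0, 0, 0, 0, 0, 0, 0], "grip": [1, 1, 1, 1, 1, 1, 1, 1, 1, 1, 1]}}

```text
time_s: 26.78
position: [0.6086, 0.0559, 0.2597]
tcp_rot: [[-0.988, -0.151, -0.003], [-0.151, 0.988, -0.0], [0.003, -0.0, -1.0]]
force: [0.4, -0.1, -1.2]
opening: 0.287
grasp_force: 30.0
```

```bash
python3 - <<'E'
from h import *
np.set_printoptions(precision=4,suppress=True)
st=read_state(); print(st['position'],st['opening'],st['time_s'],st['tcp_rot'][:,0])
w=capture('wrist'); R=np.array([[.9885,-.1514],[.1514,.9885]])
print('pred pad',proj(w,(.5466,.0474,.01)))
for b in blobs(w,'orange',(100,20,540,330),150)[:4]:
    q=np.array([onz(w,p,.010)[:2] for p in b[3]]); c=(q-[.575,.1327])@R
    print(b[0],b[1],b[2]); print('case x',np.percentile(c[:,0],[1,50,99]),'y',np.percentile(c[:,1],[1,50,99]), cv2.minAreaRect((q*1000).astype(np.float32)))
h=cv2.cvtColor(w['color'],cv2.COLOR_BGR2HSV); o=cv2.inRange(h,(4,120,50),(20,255,255)); ww=cv2.inRange(h,(0,0,175),(180,60,255)); k=cv2.inRange(h,(0,0,0),(180,255,50))
for r in range(100,340,6): print(r,''.join('O' if o[r,c] else 'W' if ww[r,c] else '#' if k[r,c] else '.' for c in range(150,480,4)))
E
```

```text
[0.6086 0.0559 0.2597] 0.28658700439542434 26.775 [-0.9885 -0.1512  0.0026]
pred pad [308.9207 149.831 ]
3260 [308.9448 254.3074] ((308.9999694824219, 258.5), (87.99998474121094, 48.99999237060547), 0.0)
case x [0.0465 0.0685 0.0971] y [-0.1266 -0.0802 -0.034 ] ((659.7674560546875, 64.48054504394531), (55.089393615722656, 95.25031280517578), 9.579344749450684)
1742 [299.1458 163.2698] ((298.0, 162.0), (50.0, 40.0), 90.0)
case x [-0.0527 -0.0278 -0.0033] y [-0.1118 -0.0894 -0.0718] ((560.7262573242188, 38.148841857910156), (50.82968521118164, 40.785945892333984), 7.6073808670043945)
582 [342.3076 152.3247] ((342.0, 152.5), (69.0, 8.0), 90.0)
case x [-0.0723 -0.0388 -0.0032] y [-0.0506 -0.046  -0.0418] ((544.7280883789062, 81.14370727539062), (69.15060424804688, 8.272470474243164), 9.619245529174805)
191 [308.7487 222.1047] ((309.0252685546875, 222.3832244873047), (64.0234375, 4.233858108520508), 0.8951737284660339)
case x [0.0324 0.0336 0.0358] y [-0.1131 -0.0802 -0.0472] ((620.7117919921875, 58.655784606933594), (4.538732528686523, 67.77372741699219), 7.625397205352783)
100 .WWWWWWWW
[... 2806 characters left out ...]
 ###################OOOWWWW.#####.WWWWWWWWWWWWWW............OO......................
298 ###################.O.WWW.######.WWWWWWWWWWWWWWW..........OOOO.....................
304 ##################..........................................OO.....................
310 #######..#.......#..........................................O......................
316 #############.#..#..........................................O.#....................
322 ###############..#..........................................O.#....................
328 ###############.##..........................................O.#....................
334 ##################OO..........................................#....................
```

Pad found at about (0.549, 0.051). I'll move over it and lower the bottle.

Call:
{"op": "jog_arm", "data": {"delta_pos": [[-5.8, -0.5, 0], [-5.8, -0.5, 0], [-5.8, -0.5, -4], [-5.8, -0.5, -8], [-5.8, -0.5, -12], [-5.8, -0.5, -15], [-5.8, -0.5, -17], [-5.8, -0.5, -17.4], [-5.8, -0.5, -17.4]], "turn": [0, 0, 0, 0, 0, 0, 0, 0, 0], "grip": [1, 1, 1, 1, 1, 1, 1, 1, 1]}}

```text
time_s: 27.95
position: [0.5523, 0.0507, 0.0871]
tcp_rot: [[-0.989, -0.15, 0.001], [-0.15, 0.989, -0.0], [-0.001, -0.0, -1.0]]
force: [-0.0, -0.6, -0.4]
opening: 0.288
grasp_force: 30.0
```

Call:
{"op": "jog_arm", "data": {"delta_pos": [[0, 0, -0.2], [0, 0, -0.4], [0, 0, -0.5], [0, 0, -0.6], [0, 0, -0.6]], "turn": [0, 0, 0, 0, 0], "grip": [1, 1, 1, 1, 1]}}

```text
time_s: 28.58
position: [0.5518, 0.0514, 0.081]
tcp_rot: [[-0.988, -0.151, 0.0], [-0.151, 0.988, -0.0], [-0.0, -0.0, -1.0]]
force: [-0.2, -0.4, 2.9]
opening: 0.29
grasp_force: 30.0
```

Call:
{"op": "jog_arm", "data": {"delta_pos": [[0, 0, 0], [0, 0, 0], [0, 0, 0], [0, 0, 0], [0, 0, 1], [0, 0, 3], [0, 0, 6], [0, 0, 11], [0, 0, 17], [0, 0, 20]], "turn": [0, 0, 0, 0, 0, 0, 0, 0, 0, 0], "grip": [0.65, 0.6, 0.57, 0.57, 0.57, 0.57, 0.57, 0.57, 0.57, 0.57]}}

```text
time_s: 29.82
position: [0.5529, 0.0513, 0.285]
tcp_rot: [[-0.988, -0.151, 0.007], [-0.151, 0.988, -0.001], [-0.006, -0.002, -1.0]]
force: [0.1, -0.5, -0.2]
opening: 0.431
grasp_force: 0.0
```

Move the arm aside to check the final state.

Call:
{"op": "jog_arm", "data": {"delta_pos": [[0, 0, 3], [-4, -10, 3], [-8, -20, 3], [-8, -30, 3], [-8, -35, 3], [-8, -38, 3], [-8, -38, 3], [-8, -38, 3], [-8, -38, 3]], "turn": [0, 0, 0, 0, 0, 0, 0, 0, 0], "grip": [0.5, 0.5, 0.5, 0.5, 0.5, 0.5, 0.5, 0.5, 0.5]}}

```text
time_s: 30.95
position: [0.4712, -0.3289, 0.3106]
tcp_rot: [[-0.989, -0.149, -0.0], [-0.149, 0.989, 0.001], [-0.0, 0.001, -1.0]]
force: [0.3, 1.1, 0.6]
opening: 0.502
grasp_force: 0.0
```

```bash
python3 - <<'E'
from h import *
np.set_printoptions(precision=4,suppress=True)
st=read_state(); print(st['position'],st['force'],st['time_s'])
t=capture('top'); s=capture('side')
print('pred cap top',proj(t,(.55,.051,.096)),'side',proj(s,(.55,.051,.096)))
def asc(im,c0,c1,r0,r1):
    h=cv2.cvtColor(im['color'],cv2.COLOR_BGR2HSV); o=cv2.inRange(h,(4,120,50),(20,255,255)); w=cv2.inRange(h,(0,0,165),(180,60,255)); k=cv2.inRange(h,(0,0,0),(180,255,50))
    for r in range(r0,r1): print(r,''.join('O' if o[r,c] else 'W' if w[r,c] else '#' if k[r,c] else '.' for c in range(c0,c1)))
asc(t,225,312,212,275); print(); asc(s,265,375,190,265)
t0=cv2.imread('pics/top0.png'); d=cv2.absdiff(t0,t['color']).max(2)>40
n,l,stt,ce=cv2.connectedComponentsWithStats(d.astype(np.uint8))
print([(stt[i].tolist()) for i in range(1,n) if stt[i,4]>25])
E
```

```text
[ 0.4712 -0.3289  0.3106] [0.325  1.0589 0.5734] 30.95
pred cap top [278.2133 235.2722] side [320.2201 238.8069]
212 #####....WWWWWWWWWWWW............................................WWW...................
213 #.....WWWWWWWWWWWWWWW............................................WWW...................
214 ...WWWWWWWWWWWWWWWWWW.............................................WWW..................
215 WWWWWWWWWWWWWWWWWWWW..............................................WWW..................
216 WWWWWWWWWWWWWWWW..........................................#.......WWW..................
217 WWWWWWWWWWWWW............................................#.........WW..................
218 WWWWWWWWW...............................................#..........WWW.................
219 WWWWWW..............................................#..............WWW.................
220 WW..............................................#...................WW.................
221 ..............................................##..............####..WWW................
222 ..........................................................#####
[... 13140 characters left out ...]
...####......................................#####..............
263 .......................................#.........####..................................########...............
264 ........................................#........####...............................######....................
[[495, 132, 74, 119, 3801], [158, 136, 116, 38, 607], [475, 144, 19, 30, 89], [466, 163, 47, 67, 1402], [216, 179, 314, 273, 17771], [183, 183, 118, 117, 7014], [299, 249, 6, 9, 35], [475, 340, 7, 13, 38], [81, 391, 187, 89, 5993], [0, 395, 66, 85, 3286], [335, 422, 66, 44, 1130], [226, 432, 13, 9, 51], [337, 443, 28, 28, 267], [261, 446, 59, 34, 1359], [337, 459, 23, 15, 145], [308, 466, 16, 14, 103]]
```

```bash
python3 -c "
from rig import *
print(hand_in())"
```

```text
the job is handed in; nothing more can be done
None
```

The job is handed in at about 31 s. The final camera check showed the latch down, the lid open and the orange bottle upright on the pad, let go, with nothing else seen out of place; the judging result was not reported back.

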